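# Collar from the peg rack onto the ball stake

## Task

Lift the tall plain brass collar up and off its peg on the slanted rack and set it gently, still in the gripper, on top of the steel ball stake, then let go so that it stays balanced there, level and centred like a crown, ready for flaring. The ball has been clamped at an unknown height, so feel for it rather than pressing hard or dropping the collar, and leave the other hung pieces and the things on the bench where they are.

Things in the scene. Friction and masses are not known exactly. Their poses are not given: they have to be found in the camera images.
- collar: The tall plain brass collar: a thick round ring, 58 mm outside diameter, 34 mm bore, 22 mm long, about 0.3 kg. Origin at the centre of its underside (on its axis), z along its axis towards the other end. It starts hung on one of the rack's three pegs, any of them, its underside lying on the slanted board, its z pointing out along the peg.
- rack: Fixed wooden rack: a board (150 mm up the slope, 360 wide, 16 thick) sloping 38 degrees, rising towards the rack's -x (the robot). Origin at table height, 95 mm below the centre of the board's upper face; y along the row of pegs, z up. Three pegs stand square to the board through that centre line, at y = -120, 0, +120 mm, so they lean 38 degrees from vertical towards its +x (away from the robot).
- mid_peg (a point): Where the middle peg's axis meets the board; axes as the rack's. Each peg is 14 mm thick and 46 long; its outer 13 mm is a knob 22 mm thick. A hung piece lies on the board with the upslope side of its bore on the peg, its axis about 10 mm downslope of the peg's: raise it 10 mm up the slope to centre it, then draw it straight out along the peg, over 46 mm, to pass the knob.
- stake: Fixed ball stake: a dark round holder (foot 104 mm across, 60 high) with an upright post carrying an 80 mm steel ball on its axis. Origin at the centre of the foot, on the table; z up. The ball's height is set anew each time and not reported: its top is 150 to 200 mm above the table. The clamp holds under any force up to 100 N. A level, centred collar's underside rests 3.8 mm below the ball's top.
- flat_ring: Flat brass ring, 58 mm outside, 34 mm bore, 9 mm thick, hung on another peg. Origin at the centre of its underside. Leave alone.
- square_plate: Square brass plate 58 x 58 x 10 mm with a 34 mm hole, hung on another peg. Origin at the centre of its underside. Leave alone.
- hammer: Hammer lying on the far side of the rack. Leave alone.
- punch: Screwdriver-like punch lying on the near side, between rack and stake. Leave alone.
- tin: Closed metal tin, 74 mm diameter, 100 mm high, on the left. Origin at its underside. Leave alone.
- jar: Amber jar, 64 mm diameter, 90 mm high, on the right. Origin at its underside. Leave alone.
- offcut: Wooden offcut 90 x 50 x 30 mm, on the right. Leave alone.
- spool: Small wooden spool, 50 mm diameter, 44 mm high, near rack and stake. Leave alone.
Things that resemble listed ones, but are neither listed nor needed, are in the scene too. Leave any blue look-alike of the collar alone.

How it is judged:
By the outcome, as a careful person would: the job done as asked, in the order asked, and still so for the second after the job is handed in, with the robot touching nothing.
It also fails if it takes over 48 s, if anything falls off the work surface, if the arm or the gripper's body presses on something with over 40 N, if the wrist force passes 120 N, or if a joint passes its speed limit or range.

## Robot

A 7-joint arm with a two-finger parallel gripper is mounted at the origin on the work surface. World frame = base frame: x ahead of the robot, y to its left, z up, the work surface at z = 0. Lengths are in m, angles in rad, forces in N, time in s.
With the tool pointing down it reaches from about 0.4 to 0.9 m from the base axis. Payload 5.6 kg.
Tool frame: the origin (TCP) lies on the centre line of the jaws, within the pads' length; the fingertips stand 25 mm ahead of it and the grasp point (between the pads) lies 6 mm ahead of it; z points along the fingers, y is the line along which they close (so a half turn about z gives the same grasp; the last joint's range is limited). The gripper opens to 92 mm and grips with 3 to 60 N. Pads are 20 mm wide; open, the fingers measure 128 mm over their backs; the gripper's body (75 mm by 189 mm) begins 69 mm behind the grasp point.
Start: joints at [1.099, 0.468, -0.012, 1.603, 0.006, 1.071, -0.056], TCP at [0.27, -0.591, 0.24] pointing down, gripper open.
Joint ranges: [-2.53, 2.53], [-0.31, 2.02], [-1.57, 1.55], [0.28, 2.44], [-1.29, 4.43], [0.15, 1.84], [-2.92, 2.92]. Speed limits (rad/s): [2.57, 2.57, 3.14, 3.14, 3.14, 3.14, 3.14].

## Interface

Orientations are given as a unit quaternion [w, x, y, z].
In Python, from rig import ctrl gives the robot as it stands.
- The arm moves only by the tool jog_arm, never from a script. Its argument "increments" is a list of rows, each an object of numbers: "tx", "ty", "tz": the shift along the world's x, y, z in units of 1000 mm (1.0 is 1000 mm); "spin": the turn about the world's z in units of 30 degrees (1.0 is 30 degrees). A call has 1 to 12 rows; each row is the pose to reach, as a shift and turn from the pose commanded when the call began; what a row does not reach only later rows make up. A row lasts 1/10 s, in which the tool goes at most 50 mm and 8.59 degrees, less where a joint would pass 70% of its speed; a pose out of reach is approached as far as the arm can. A call with a number of a shift or a turn outside -1 to 1 is refused whole. A call with a gripper value outside its range is refused whole. "grip" is the opening, from -1 (shut) to 1 (fully open), set as the call begins (left out, the last holds). The fingers move at their own pace and stop on an object; the grip force is fixed at half the most. Time passes only in rows, so rows that repeat a pose let the fingers close. It gives the time, the measured TCP pose, the force, the opening and the grip force at its end, in the units of the state.
- ctrl.state(): the state, without advancing time (a new reading comes with each control period).
- ctrl.get_image(name): name is "scene" or "side" or "wrist"; returns the picture (400x640x3 uint8, red, green, blue); there is no depth.
- ctrl.camera_params(name): a dict with "mtx" (3x3 intrinsics, pixels), "R" (3x3) and "t" (3): a world point X has camera coordinates R X + t. Camera axes: x right, y down, z forward; pixel columns grow to the right and rows downward; lengths in m; the calibration is good to about 2 mm. A picture is of the moment at which its call begins: read the wrist's pose just before it. camera_params takes no time and is no camera call; for the wrist camera it gives the pose at the moment of the call.
- ctrl.job_done(): hands the job in; it is judged then, once.
Trained networks look in the newest picture that a camera, given by its name, has taken for a name from the list of things; names that differ only in an ending like _2 or _b are one class to them, and where a whole thing is asked for, a point or a joint stands for the part that bears it (a point fixed in the world has none). Each returns a list of dicts, best first, with "confidence" (0 to 1); they miss things now and then, are a little off and sometimes report something else, mostly with a low value. They report only what shows in the picture. A call takes as long as a camera call. They do not tell look-alikes from the thing itself.
- ctrl.search_frame(name, camera): "centre" ([column, row] in pixels, amid what is visible of it).
- ctrl.tip_of(name, camera): "centre" ([column, row] in pixels: a listed point, or the origin of a listed thing).
The state is a dict: "clock": time; "joints": joint angles; "qd": joint speeds; "joint_torque": joint torques, N m; "ee_pos": TCP position; "tcp_rot": TCP orientation; "force": force on the tool from outside, world axes, zero at the start; "torque": the same for the moment, N m; "gripper_width": finger opening in m; "grasp_force": force on a finger pad.
Only numpy, scipy, OpenCV 4.12 (cv2) and the standard library are available. Lean on these libraries where they do the work, as an engineer would, in place of code of your own. Each camera call takes 0.05 s, during which the arm holds its last target. There are 200 camera calls.

## Working session

There is one attempt and no reset: what is moved stays moved. The work goes in short steps, Python scripts to look and compute and a tool call to move; the robot and the scene stay as the last step left them, time stands still between calls to the robot, and variables do not carry over. Pictures are saved under pics/ and viewed, at most 10 in all, crops included, and the job is handed in when it is done.

Besides the shell and the picture viewer there is one more tool, called after "Call:" as a command line: name --argument value ..., lists and objects as JSON in quotes. jog_arm: Moves the arm, as the interface text tells. Shifts and turns lie within -1 to 1; 1 stands for 1000 mm of shift or 30 degrees of turn. Its arguments: {"type":"object","properties":{"increments":{"type":"array","items":{"type":"object","properties":{"tx":{"type":"number","minimum":-1,"maximum":1},"ty":{"type":"number","minimum":-1,"maximum":1},"tz":{"type":"number","minimum":-1,"maximum":1},"spin":{"type":"number","minimum":-1,"maximum":1}}}},"grip":{"type":"number"}},"required":["increments"]}

```bash
mkdir -p pics; ls
cat > h.py <<'E'
import numpy as np, cv2
from rig import ctrl
def snap(cam,fn=None):
    im=ctrl.get_image(cam)
    if fn: cv2.imwrite('pics/'+fn,im[:,:,::-1])
    return im
def ray(cam,px):
    p=ctrl.camera_params(cam);K,R,t=map(np.array,(p['mtx'],p['R'],p['t']))
    d=R.T@np.linalg.inv(K)@np.array([px[0],px[1],1.]);return -R.T@t,d/np.linalg.norm(d)
def onz(cam,px,z):
    c,d=ray(cam,px);return c+d*(z-c[2])/d[2]
def proj(cam,X):
    p=ctrl.camera_params(cam);K,R,t=map(np.array,(p['mtx'],p['R'],p['t']))
    q=(np.atleast_2d(X)@R.T+t)@K.T;return q[:,:2]/q[:,2:]
def tri(obs):
    A=np.zeros((3,3));b=np.zeros(3)
    for cam,px in obs:
        c,d=ray(cam,px);M=np.eye(3)-np.outer(d,d);A+=M;b+=M@c
    return np.linalg.solve(A,b)
E
python3 - <<'E'
from h import *
for c in ('scene','side'):
    snap(c,c+'0.png')
    print(c,np.round(ray(c,(320,200)),3))
    for n in ('collar','flat_ring','square_plate','stake','mid_peg','rack'):
        print(n,[(np.round(d['centre']),round(d['confidence'],2)) for d in ctrl.tip_of(n,c)][:4],[(np.round(d['centre']),round(d['confidence'],2)) for d in ctrl.search_frame(n,c)][:4] if n!='mid_peg' else '')
s=ctrl.state();print(s['clock'],s['tcp_rot'],s['gripper_width'])
E
```

```text
pics
scene [[ 1.541  0.059  1.432]
 [-0.582 -0.056 -0.811]]
collar [(array([387., 198.]), 0.75), (array([384., 169.]), 0.62), (array([398., 246.]), 0.54), (array([200., 211.]), 0.25)] [(array([377., 198.]), 0.73), (array([398., 246.]), 0.7)]
flat_ring [(array([348., 191.]), 0.7)] [(array([352., 192.]), 0.61)]
square_plate [(array([418., 206.]), 0.71)] [(array([379., 199.]), 0.6), (array([426., 208.]), 0.58), (array([312., 154.]), 0.39)]
stake [(array([244., 189.]), 0.81)] [(array([241., 180.]), 0.78)]
mid_peg [(array([388., 195.]), 0.69)] 
rack [(array([380., 208.]), 0.67), (array([197., 212.]), 0.39)] [(array([383., 192.]), 0.61)]
side [[ 0.24   0.741  0.9  ]
 [ 0.303 -0.643 -0.703]]
collar [(array([366., 293.]), 0.69), (array([309., 249.]), 0.62), (array([250., 265.]), 0.56)] [(array([360., 298.]), 0.94), (array([245., 264.]), 0.87), (array([307., 249.]), 0.84), (array([318., 180.]), 0.52)]
flat_ring [(array([331., 220.]), 0.69)] [(array([331., 218.]), 0.7)]
square_plate [(array([280., 283.]), 0.61)] [(array([276., 286.]), 0.57)]
stake [(array([384., 170.]), 0.56)] [(array([389., 156.]), 0.58)]
mid_peg [(array([309., 249.]), 0.96), (array([366., 136.]), 0.56), (array([416., 144.]), 0.53)] 
rack [(array([312., 274.]), 0.61)] [(array([419., 139.]), 0.62), (array([365., 128.]), 0.47)]
1.2 [-7.08542421e-06  9.77114903e-01  2.12712164e-01 -3.09725508e-05] 0.09193672034167526
```

View pics/scene0.png

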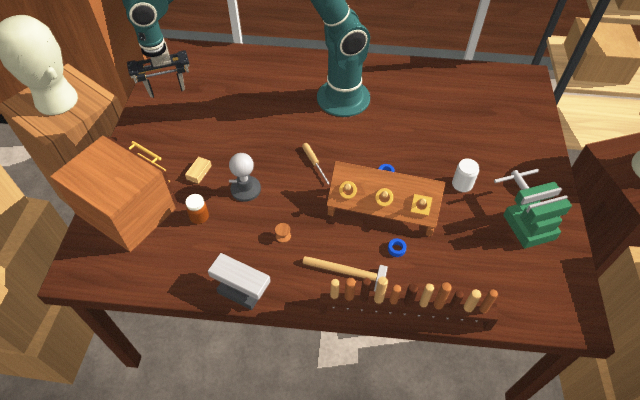

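View pics/side0.png

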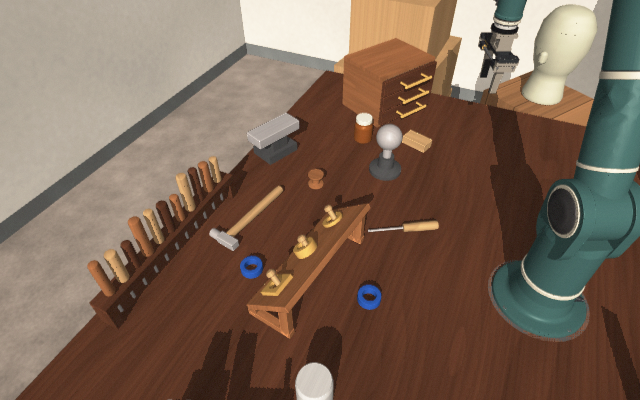

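Candidates: the three hung brass pieces at scene (348,190), (385,197), (422,205), and blue rings at (387,170), (398,247). The middle brass piece looks tallest and round. I'll confirm it in an enlarged crop.

Run:
```python
from h import *
a=cv2.imread('pics/scene0.png');b=cv2.imread('pics/side0.png')
A=cv2.resize(a[170:230,325:445],(800,400),interpolation=cv2.INTER_CUBIC)[:, :]
B=cv2.resize(b[195:305,250:370],None,fx=5,fy=5,interpolation=cv2.INTER_CUBIC)
A=cv2.resize(a[165:235,325:445],None,fx=3.3,fy=3.3,interpolation=cv2.INTER_CUBIC)
B=cv2.resize(b[195:305,250:370],None,fx=3.3,fy=3.3,interpolation=cv2.INTER_CUBIC)
C=np.zeros((max(len(A),len(B)),A.shape[1]+B.shape[1],3),np.uint8);C[:len(A),:A.shape[1]]=A;C[:len(B),A.shape[1]:]=B
cv2.imwrite('pics/crop1.png',C);print(C.shape)
print('peg',tri([('scene',(388,195)),('side',(309,249))]))
for n,p,q in (('collar',(385,197),(306,248)),('flat',(348,191),(331,219)),('sq',(422,206),(278,284))): print(n,tri([('scene',p),('side',q)]))
# ball: grey bright pixels blob + Hough
o=[]
for im,(x,y),nm in ((a,(241,165),'scene'),(b,(389,137),'side')):
    g=cv2.cvtColor(cv2.resize(im[y-28:y+28,x-28:x+28],None,fx=6,fy=6,interpolation=cv2.INTER_CUBIC),cv2.COLOR_BGR2GRAY)
    c=cv2.HoughCircles(g,cv2.HOUGH_GRADIENT,1.5,100,param1=120,param2=20,minRadius=50,maxRadius=110)
    c=c[0][0]/6; print(nm,c+[x-28,y-28,0]); o.append((nm,(c[0]+x-28,c[1]+y-28)))
print('ball',tri(o)); print('foot',onz('scene',(244,189),0),onz('side',(384,170),0))
```

```text
(363, 792, 3)
peg [0.5386518  0.17957016 0.1007068 ]
collar [0.54692891 0.17308919 0.09603279]
flat [0.53199957 0.05385878 0.09023094]
sq [0.5627512  0.29054413 0.08839327]
scene [240.375      165.375       13.13333416]
side [388.875      137.375       12.78333282]
ball [ 0.49418194 -0.30249417  0.12735392]
foot [ 0.49405091 -0.30584667  0.        ] [ 0.49480309 -0.29514961  0.        ]
```

View pics/crop1.png

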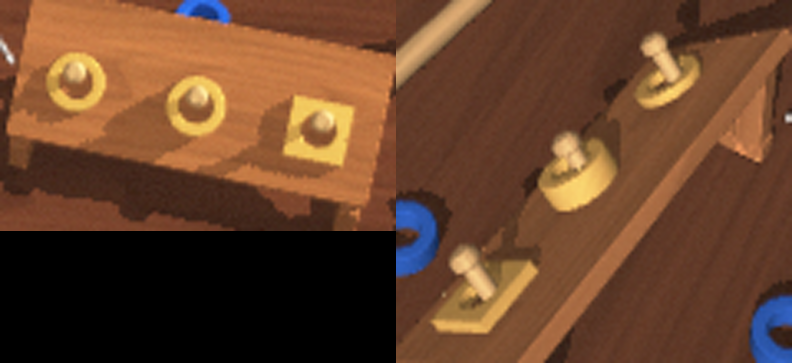

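The middle brass piece (scene (385,197), side (306,248)) is the tall round collar. The flat ring is at scene (348,190), the square plate at (422,205), and both look-alikes are blue. Next I fit the rack pose while moving above it.

```bash
cat > fit.py <<'E'
from h import *
from scipy.optimize import least_squares
t=np.radians(38);ax=np.array([np.sin(t),0,np.cos(t)]);dn=np.array([np.cos(t),0,-np.sin(t)])
def Rz(a): c,s=np.cos(a),np.sin(a);return np.array([[c,-s,0],[s,c,0],[0,0,1]])
E
python3 - <<'E'
from fit import *
S=np.array([(347.7,186.2),(385,193.8),(423.2,201.4)]);D=np.array([(328.5,208),(301.5,238.3),(271.2,273.2)])
def f(p,full=False):
    P=np.array([np.array([p[0],p[1],.095])+Rz(p[2])@(np.array([0,y,0])+ax*.040) for y in(-.12,0,.12)])
    return np.r_[(proj('scene',P)-S).ravel(),(proj('side',P)-D).ravel()]
r=least_squares(f,[.54,.18,-.13]);print(r.x,np.degrees(r.x[2]),r.fun.round(1))
R=Rz(r.x[2]);m=np.array([r.x[0],r.x[1],.095])
print('collar ctr',m+R@(ax*.011+dn*.01),'axis',R@ax,'dn',R@dn)
E
```

```text
[ 0.53288453  0.17451723 -0.14028937] -8.037988552459556 [ 0.1 -0.  -0.1 -0.3 -0.4 -0.4 -0.2  0.   0.1  0.  -0.4  0. ]
collar ctr [0.54739296 0.17246839 0.0975115 ] axis [ 0.60961296 -0.08608772  0.78801075] dn [ 0.780269   -0.11018726 -0.61566148]
```

Call:
jog_arm --increments '[{"tx": 0,"ty": 0.03,"tz": 0.04},{"tx": 0.03,"ty": 0.08,"tz": 0.08},{"tx": 0.275,"ty": 0.765,"tz": 0.06,"spin": -1},{"tx": 0.275,"ty": 0.765,"tz": 0.06,"spin": -1},{"tx": 0.275,"ty": 0.765,"tz": 0.06,"spin": -1},{"tx": 0.275,"ty": 0.765,"tz": 0.06,"spin": -1},{"tx": 0.275,"ty": 0.765,"tz": 0.06,"spin": -1},{"tx": 0.275,"ty": 0.765,"tz": 0.06,"spin": -1},{"tx": 0.275,"ty": 0.765,"tz": 0.06,"spin": -1},{"tx": 0.275,"ty": 0.765,"tz": 0.06,"spin": -1},{"tx": 0.275,"ty": 0.765,"tz": 0.06,"spin": -1},{"tx": 0.275,"ty": 0.765,"tz": 0.06,"spin": -1}]' --grip 1

```text
$.increments[0]: bad value
```

Call:
jog_arm --increments '[{"tx": 0.0,"ty": 0.03,"tz": 0.04,"spin": 0.0},{"tx": 0.03,"ty": 0.08,"tz": 0.08,"spin": 0.0},{"tx": 0.275,"ty": 0.765,"tz": 0.06,"spin": -1.0},{"tx": 0.275,"ty": 0.765,"tz": 0.06,"spin": -1.0},{"tx": 0.275,"ty": 0.765,"tz": 0.06,"spin": -1.0},{"tx": 0.275,"ty": 0.765,"tz": 0.06,"spin": -1.0},{"tx": 0.275,"ty": 0.765,"tz": 0.06,"spin": -1.0},{"tx": 0.275,"ty": 0.765,"tz": 0.06,"spin": -1.0},{"tx": 0.275,"ty": 0.765,"tz": 0.06,"spin": -1.0},{"tx": 0.275,"ty": 0.765,"tz": 0.06,"spin": -1.0},{"tx": 0.275,"ty": 0.765,"tz": 0.06,"spin": -1.0},{"tx": 0.275,"ty": 0.765,"tz": 0.06,"spin": -1.0}]' --grip 1

```text
clock: 2.4
ee_pos: [0.4608, -0.0584, 0.3029]
tcp_rot: [0.0, 0.999, -0.048, 0.001]
force: [0.2, -0.8, 0.2]
gripper_width: 0.0923
grasp_force: 0.0
```

Call:
jog_arm --increments '[{"tx": 0.087,"ty": 0.231,"tz": -0.06,"spin": -0.085},{"tx": 0.087,"ty": 0.231,"tz": -0.06,"spin": -0.085},{"tx": 0.087,"ty": 0.231,"tz": -0.06,"spin": -0.085},{"tx": 0.087,"ty": 0.231,"tz": -0.06,"spin": -0.085},{"tx": 0.087,"ty": 0.231,"tz": -0.06,"spin": -0.085},{"tx": 0.087,"ty": 0.231,"tz": -0.06,"spin": -0.085},{"tx": 0.087,"ty": 0.231,"tz": -0.06,"spin": -0.085},{"tx": 0.087,"ty": 0.231,"tz": -0.06,"spin": -0.085}]'

```text
clock: 3.2
ee_pos: [0.5474, 0.1693, 0.2424]
tcp_rot: [0.001, 0.998, -0.07, -0.0]
force: [1.0, -0.1, 0.6]
gripper_width: 0.0921
grasp_force: 0.0
```

Run:
```python
from fit import *
s=ctrl.state();print(s['ee_pos'],s['tcp_rot'],s['joints'])
im=snap('wrist')
yaw=-.1403;R=Rz(yaw);m=np.array([.5329,.1745,.095])
o=im[:,:,::-1].copy()
# overlay predicted collar rims and knob
th=np.linspace(0,2*np.pi,40);u=np.array([dn*np.cos(a)+np.array([0,1,0])*np.sin(a) for a in th])
for r,h,c,off in((.029,.022,(255,0,0),.01),(.017,.022,(255,0,0),.01),(.029,0,(0,255,0),.01),(.011,.046,(0,0,255),0)):
    q=proj('wrist',m+(u*r+ax*h+dn*off)@R.T).round().astype(int);cv2.polylines(o,[q.reshape(-1,1,2)],True,c,1)
cv2.imwrite('pics/w1.png',o)
```

```text
[0.54741365 0.16934534 0.24243165] [ 5.10605996e-04  9.97525468e-01 -7.03041889e-02 -4.45663680e-05] [ 0.00737032  0.38256438 -0.46239256  1.76873677  0.19575087  1.03624692
 -2.23804246]
```

View pics/w1.png

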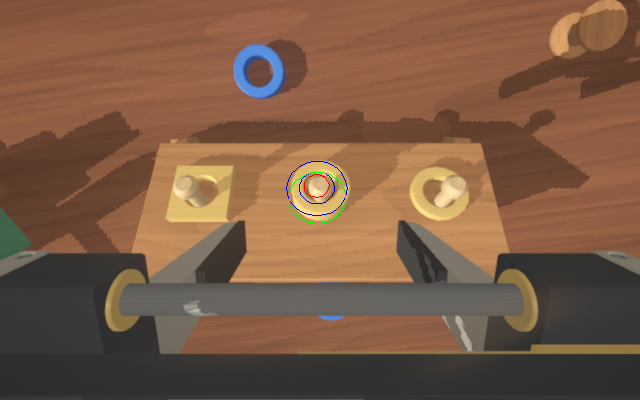

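The wrist overlay matches: the collar is at about (318,191), with the predicted rims within about 2 px. Descending.

Call:
jog_arm --increments '[{"tx": 0.003,"ty": 0.0025,"tz": -0.04,"spin": 0.0},{"tx": 0.003,"ty": 0.0025,"tz": -0.08,"spin": 0.0},{"tx": 0.003,"ty": 0.0025,"tz": -0.105,"spin": 0.0},{"tx": 0.003,"ty": 0.0025,"tz": -0.115,"spin": 0.0},{"tx": 0.003,"ty": 0.0025,"tz": -0.12,"spin": 0.0},{"tx": 0.003,"ty": 0.0025,"tz": -0.124,"spin": 0.0},{"tx": 0.003,"ty": 0.0025,"tz": -0.124,"spin": 0.0},{"tx": 0.003,"ty": 0.0025,"tz": -0.124,"spin": 0.0}]'

```text
clock: 4.05
ee_pos: [0.5511, 0.1733, 0.1196]
tcp_rot: [-0.0, 0.998, -0.07, 0.001]
force: [0.5, -0.5, -0.1]
gripper_width: 0.0919
grasp_force: 0.0
```

Run:
```python
from fit import *
s=ctrl.state();print(s['clock'],s['ee_pos'],s['force'],s['torque'])
im=snap('wrist');b=snap('side')
B=cv2.resize(b[195:305,240:370,::-1],None,fx=3,fy=3,interpolation=cv2.INTER_CUBIC)
A=im[:330,110:510,::-1]; cv2.imwrite('pics/g1.png',np.hstack([A,B]))
```

```text
4.05 [0.55110563 0.17333506 0.11955339] [ 0.48822597 -0.51955266 -0.10675708] [0.08261018 0.04504919 0.05471453]
```

View pics/g1.png

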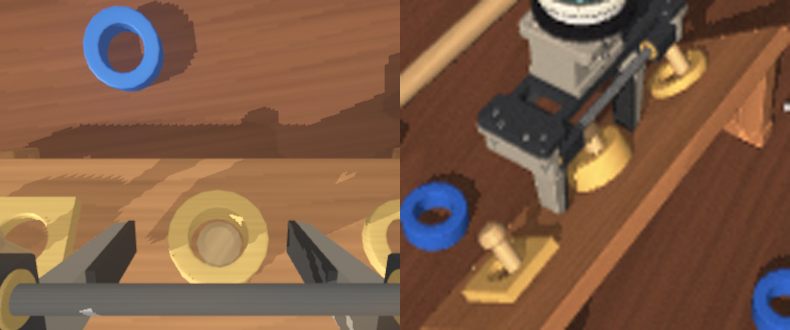

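Wrist view: the collar (218,235 in the crop) lies between the fingertips at 135 and 288, nearly centred. I go 3 mm lower and close.

Call:
jog_arm --increments '[{"tx": 0.0,"ty": -0.001,"tz": -0.0015,"spin": 0.0},{"tx": 0.0,"ty": -0.001,"tz": -0.003,"spin": 0.0},{"tx": 0.0,"ty": -0.001,"tz": -0.003,"spin": 0.0}]'

```text
clock: 4.45
ee_pos: [0.5506, 0.1722, 0.1156]
tcp_rot: [0.0, 0.998, -0.07, 0.0]
force: [0.1, -0.4, 2.0]
gripper_width: 0.092
grasp_force: 0.8
```

Call:
jog_arm --increments '[{"tx": 0.0,"ty": 0.0,"tz": 0.0,"spin": 0.0},{"tx": 0.0,"ty": 0.0,"tz": 0.0,"spin": 0.0},{"tx": 0.0,"ty": 0.0,"tz": 0.0,"spin": 0.0},{"tx": 0.0,"ty": 0.0,"tz": 0.0,"spin": 0.0},{"tx": 0.0,"ty": 0.0,"tz": 0.0,"spin": 0.0},{"tx": 0.0,"ty": 0.0,"tz": 0.0,"spin": 0.0},{"tx": 0.0,"ty": 0.0,"tz": 0.0,"spin": 0.0},{"tx": 0.0,"ty": 0.0,"tz": 0.0,"spin": 0.0}]' --grip -1

```text
clock: 5.25
ee_pos: [0.5506, 0.1716, 0.1154]
tcp_rot: [0.0, 0.998, -0.07, 0.0]
force: [2.2, -3.2, 1.9]
gripper_width: 0.0578
grasp_force: 30.2
```

Call:
jog_arm --increments '[{"tx": 0.0006,"ty": -0.0001,"tz": 0.0008,"spin": 0.0},{"tx": 0.0012,"ty": -0.0002,"tz": 0.0016,"spin": 0.0},{"tx": -0.0014,"ty": 0.0002,"tz": 0.0036,"spin": 0.0},{"tx": -0.004,"ty": 0.0005,"tz": 0.0057,"spin": 0.0},{"tx": -0.0066,"ty": 0.0009,"tz": 0.0078,"spin": 0.0},{"tx": -0.0066,"ty": 0.0009,"tz": 0.0078,"spin": 0.0}]'

```text
clock: 5.85
ee_pos: [0.5433, 0.1735, 0.1235]
tcp_rot: [-0.0, 0.998, -0.069, -0.0]
force: [0.4, -0.0, -1.7]
gripper_width: 0.058
grasp_force: 30.0
```

Call:
jog_arm --increments '[{"tx": 0.003,"ty": -0.0004,"tz": 0.0039,"spin": 0.0},{"tx": 0.006,"ty": -0.0008,"tz": 0.0079,"spin": 0.0},{"tx": 0.006,"ty": -0.0008,"tz": 0.0079,"spin": 0.0}]'

```text
clock: 6.15
ee_pos: [0.551, 0.1723, 0.1319]
tcp_rot: [-0.0, 0.998, -0.07, 0.001]
force: [-0.6, -0.2, -3.3]
gripper_width: 0.058
grasp_force: 30.0
```

Call:
jog_arm --increments '[{"tx": 0.0049,"ty": -0.0007,"tz": 0.0063,"spin": 0.0},{"tx": 0.0098,"ty": -0.0014,"tz": 0.0126,"spin": 0.0},{"tx": 0.0146,"ty": -0.0021,"tz": 0.0189,"spin": 0.0},{"tx": 0.0195,"ty": -0.0028,"tz": 0.0252,"spin": 0.0},{"tx": 0.0244,"ty": -0.0034,"tz": 0.0315,"spin": 0.0},{"tx": 0.0293,"ty": -0.0041,"tz": 0.0378,"spin": 0.0},{"tx": 0.0341,"ty": -0.0048,"tz": 0.0441,"spin": 0.0},{"tx": 0.0366,"ty": -0.0052,"tz": 0.0473,"spin": 0.0},{"tx": 0.0366,"ty": -0.0052,"tz": 0.1,"spin": 0.0},{"tx": 0.0366,"ty": -0.0052,"tz": 0.14,"spin": 0.0},{"tx": 0.0366,"ty": -0.0052,"tz": 0.14,"spin": 0.0},{"tx": 0.0366,"ty": -0.0052,"tz": 0.14,"spin": 0.0}]'

```text
clock: 7.35
ee_pos: [0.5866, 0.1672, 0.2719]
tcp_rot: [-0.0, 0.998, -0.07, 0.001]
force: [-0.6, 0.7, -3.5]
gripper_width: 0.0579
grasp_force: 30.0
```

Run:
```python
from fit import *
s=ctrl.state();print(s['clock'],s['ee_pos'],s['force'],s['torque'],s['joints'])
a=snap('scene');b=snap('side');w=snap('wrist')
p=proj('scene',s['ee_pos'])[0].astype(int);q=proj('side',s['ee_pos'])[0].astype(int);print(p,q)
k=60
f=lambda i,c:cv2.resize(i[max(c[1]-40,0):c[1]+60,c[0]-k:c[0]+k,::-1],(360,300),interpolation=cv2.INTER_CUBIC)
cv2.imwrite('pics/l1.png',np.vstack([np.hstack([f(a,p),f(b,q)]),np.hstack([cv2.resize(w[:,:,::-1],(480,300)),np.zeros((300,240,3),np.uint8)])]))
```

```text
7.35 [0.58659504 0.16718941 0.27194784] [-0.57609874  0.65195491 -3.50666944] [ 0.03630297  0.02848622 -0.00780228] [ 0.01316856  0.41582685 -0.45700831  1.64938173  0.19986986  1.12124742
 -2.20717466]
[388 171] [288 189]
```

View pics/l1.png

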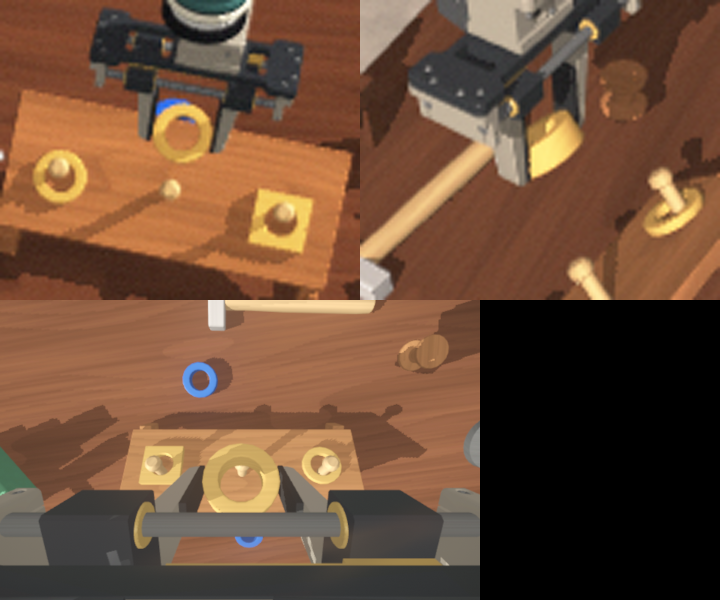

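The collar is off the peg, held and still tilted, and the other pieces are undisturbed. Now to the stake. The gripper can't tilt, so I'll use the ball to roll the collar level between the pads before seating it.

Call:
jog_arm --increments '[{"tx": -0.007,"ty": -0.04,"tz": 0.0,"spin": 0.0},{"tx": -0.014,"ty": -0.08,"tz": 0.0,"spin": 0.0},{"tx": -0.021,"ty": -0.12,"tz": 0.0,"spin": 0.0},{"tx": -0.028,"ty": -0.16,"tz": 0.0,"spin": 0.0},{"tx": -0.035,"ty": -0.2,"tz": 0.0,"spin": 0.0},{"tx": -0.042,"ty": -0.24,"tz": 0.0,"spin": 0.0},{"tx": -0.049,"ty": -0.28,"tz": 0.0,"spin": 0.0},{"tx": -0.056,"ty": -0.32,"tz": 0.0,"spin": 0.0},{"tx": -0.063,"ty": -0.36,"tz": 0.0,"spin": 0.0},{"tx": -0.07,"ty": -0.4,"tz": 0.0,"spin": 0.0},{"tx": -0.077,"ty": -0.44,"tz": 0.0,"spin": 0.0},{"tx": -0.0775,"ty": -0.47,"tz": 0.0,"spin": 0.0}]'

```text
clock: 8.7
ee_pos: [0.5066, -0.3058, 0.2693]
tcp_rot: [-0.0, 0.997, -0.071, -0.002]
force: [0.7, 1.0, -2.4]
gripper_width: 0.0579
grasp_force: 30.0
```

Call:
jog_arm --increments '[{"tx": 0.0,"ty": 0.0,"tz": -0.02,"spin": 0.0},{"tx": 0.0,"ty": 0.0,"tz": -0.02,"spin": 0.0},{"tx": 0.0,"ty": 0.0,"tz": -0.02,"spin": 0.0}]'

```text
clock: 9.0
ee_pos: [0.5084, -0.3017, 0.2498]
tcp_rot: [-0.001, 0.998, -0.069, -0.001]
force: [-0.3, 0.1, -2.8]
gripper_width: 0.0579
grasp_force: 30.0
```

Run:
```python
from fit import *
s=ctrl.state();print(s['clock'],s['ee_pos'],s['tcp_rot'],s['force'],s['joints'])
w=snap('wrist');b=snap('side')
B=np.array([.4942,-.3025,.1274]);
o=w[:,:,::-1].copy()
p=ctrl.camera_params('wrist');c,d=ray('wrist',(320,200))
v=B-c;D=np.linalg.norm(v);v/=D;e1=np.cross(v,[0,0,1.]);e1/=np.linalg.norm(e1);e2=np.cross(v,e1)
sa=.04/D;h=np.array([c+D*(v*(1-sa**2)+ (sa*np.sqrt(1-sa**2))*(np.cos(a)*e1+np.sin(a)*e2)) for a in np.linspace(0,6.28,60)])
cv2.polylines(o,[proj('wrist',h).round().astype(int).reshape(-1,1,2)],True,(0,0,255),1)
q=proj('side',s['ee_pos'])[0].astype(int)
z=cv2.resize(b[q[1]-40:q[1]+110,q[0]-70:q[0]+70,::-1],(373,400),interpolation=cv2.INTER_CUBIC)
cv2.imwrite('pics/s1.png',np.hstack([o[:,110:530],z]))
```

```text
9.0 [ 0.50844653 -0.30169939  0.24975418] [-0.00102536  0.99761044 -0.06906812 -0.00139678] [-0.34238625  0.09814825 -2.80693252] [ 0.69238522  0.38043229 -0.27243841  1.7249833   0.11406378  1.05512104
 -1.32724023]
```

View pics/s1.png

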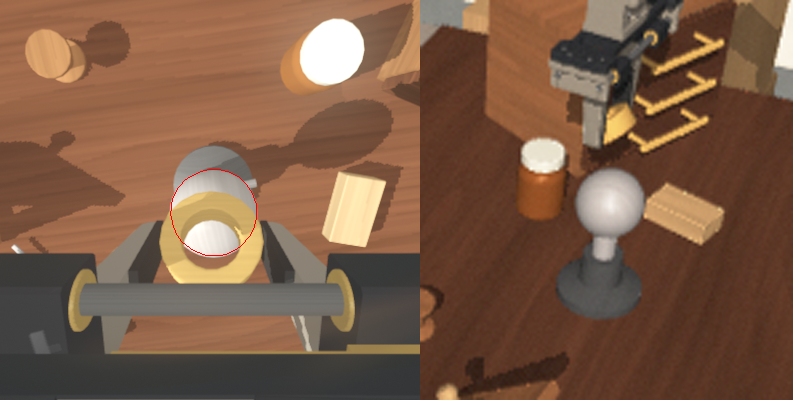

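The ball's outline (centre about (213,212)) matches my estimate and the collar is above it. Feeling down now.

Call:
jog_arm --increments '[{"tx": 0.001,"ty": -0.003,"tz": -0.02,"spin": 0.0},{"tx": 0.001,"ty": -0.003,"tz": -0.036,"spin": 0.0},{"tx": 0.001,"ty": -0.003,"tz": -0.041,"spin": 0.0},{"tx": 0.001,"ty": -0.003,"tz": -0.043,"spin": 0.0},{"tx": 0.001,"ty": -0.003,"tz": -0.043,"spin": 0.0}]'

```text
clock: 9.6
ee_pos: [0.5104, -0.3057, 0.2088]
tcp_rot: [0.0, 0.998, -0.069, 0.0]
force: [-0.3, 0.2, -2.9]
gripper_width: 0.058
grasp_force: 30.0
```

Call:
jog_arm --increments '[{"tx": 0.0,"ty": 0.0,"tz": -0.0015,"spin": 0.0},{"tx": 0.0,"ty": 0.0,"tz": -0.003,"spin": 0.0},{"tx": 0.0,"ty": 0.0,"tz": -0.003,"spin": 0.0}]'

```text
clock: 9.9
ee_pos: [0.5099, -0.3059, 0.2053]
tcp_rot: [0.0, 0.998, -0.07, 0.0]
force: [-0.3, -1.4, -2.4]
gripper_width: 0.0578
grasp_force: 30.0
```

Call:
jog_arm --increments '[{"tx": 0.0,"ty": 0.0,"tz": -0.001,"spin": 0.0},{"tx": 0.0,"ty": 0.0,"tz": -0.002,"spin": 0.0},{"tx": 0.0,"ty": 0.0,"tz": -0.002,"spin": 0.0}]'

```text
clock: 10.2
ee_pos: [0.5102, -0.306, 0.2033]
tcp_rot: [0.0, 0.998, -0.07, 0.0]
force: [0.2, 1.0, -1.5]
gripper_width: 0.0579
grasp_force: 30.0
```

Call:
jog_arm --increments '[{"tx": 0.0,"ty": 0.0,"tz": -0.001,"spin": 0.0},{"tx": 0.0,"ty": 0.0,"tz": -0.002,"spin": 0.0},{"tx": 0.0,"ty": 0.0,"tz": -0.002,"spin": 0.0}]'

```text
clock: 10.5
ee_pos: [0.5109, -0.3062, 0.2021]
tcp_rot: [0.001, 0.998, -0.07, 0.001]
force: [0.4, -0.8, 3.4]
gripper_width: 0.0581
grasp_force: 30.0
```

Contact at TCP z≈0.203, so the ball's top is about 0.170. Now rolling the collar level over the ball in small steps.

Call:
jog_arm --increments '[{"tx": -0.0019,"ty": 0.0003,"tz": 0.0004,"spin": 0.0},{"tx": -0.0038,"ty": 0.0005,"tz": 0.0008,"spin": 0.0},{"tx": -0.0057,"ty": 0.0008,"tz": 0.0011,"spin": 0.0},{"tx": -0.0076,"ty": 0.0011,"tz": 0.0014,"spin": 0.0},{"tx": -0.0076,"ty": 0.0011,"tz": 0.0014,"spin": 0.0}]'

```text
clock: 11.0
ee_pos: [0.5062, -0.3052, 0.2043]
tcp_rot: [0.001, 0.998, -0.069, 0.005]
force: [7.4, -1.6, 1.7]
gripper_width: 0.0581
grasp_force: 30.0
```

Call:
jog_arm --increments '[{"tx": -0.0024,"ty": 0.0003,"tz": 0.0002,"spin": 0.0},{"tx": -0.0048,"ty": 0.0007,"tz": 0.0003,"spin": 0.0},{"tx": -0.0072,"ty": 0.001,"tz": 0.0003,"spin": 0.0},{"tx": -0.0096,"ty": 0.0014,"tz": 0.0002,"spin": 0.0},{"tx": -0.0096,"ty": 0.0014,"tz": 0.0002,"spin": 0.0}]'

```text
clock: 11.5
ee_pos: [0.4968, -0.3038, 0.2049]
tcp_rot: [0.001, 0.998, -0.069, 0.005]
force: [7.8, -0.8, 4.7]
gripper_width: 0.0581
grasp_force: 30.0
```

Call:
jog_arm --increments '[{"tx": -0.0024,"ty": 0.0003,"tz": -0.0002,"spin": 0.0},{"tx": -0.0048,"ty": 0.0007,"tz": -0.0005,"spin": 0.0},{"tx": -0.0071,"ty": 0.001,"tz": -0.001,"spin": 0.0},{"tx": -0.0095,"ty": 0.0014,"tz": -0.0015,"spin": 0.0},{"tx": -0.0095,"ty": 0.0014,"tz": -0.0015,"spin": 0.0}]'

```text
clock: 12.0
ee_pos: [0.4869, -0.3025, 0.2035]
tcp_rot: [0.001, 0.998, -0.069, 0.005]
force: [6.9, -0.7, 6.5]
gripper_width: 0.0579
grasp_force: 30.0
```

```bash
cat > look.py <<'E'
from fit import *
import sys
s=ctrl.state();print(s['clock'],s['ee_pos'],s['force'])
w=snap('wrist');b=snap('side')
q=proj('side',s['ee_pos'])[0].astype(int)
z=cv2.resize(b[q[1]-30:q[1]+70,q[0]-47:q[0]+46,::-1],(372,400),interpolation=cv2.INTER_CUBIC)
cv2.imwrite('pics/'+sys.argv[1],np.hstack([w[:,110:530,::-1],z]))
E
python3 look.py r1.png
```

```text
12.0 [ 0.48687803 -0.30248601  0.20345593] [ 6.86479608 -0.67592397  6.49020329]
```

View pics/r1.png

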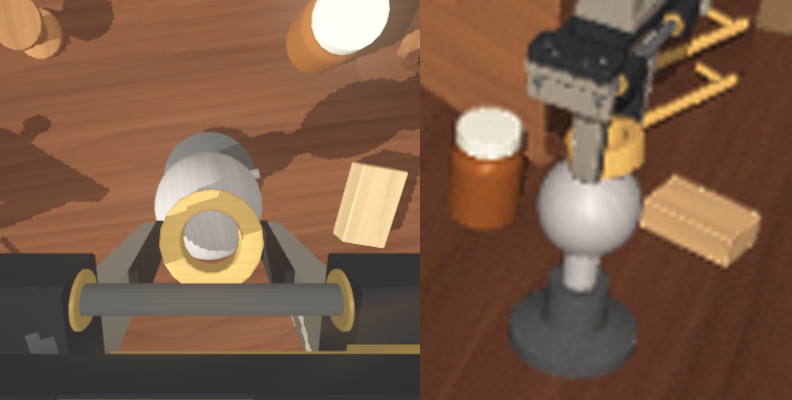

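The collar has swivelled to nearly level (wrist view: near-circular rim at (211,238)). One more small roll, then lift, centre and seat.

Call:
jog_arm --increments '[{"tx": -0.002,"ty": 0.0003,"tz": -0.0005,"spin": 0.0},{"tx": -0.004,"ty": 0.0006,"tz": -0.001,"spin": 0.0},{"tx": -0.006,"ty": 0.0008,"tz": -0.0016,"spin": 0.0},{"tx": -0.008,"ty": 0.0011,"tz": -0.0022,"spin": 0.0},{"tx": -0.008,"ty": 0.0011,"tz": -0.0022,"spin": 0.0}]'

```text
clock: 12.6
ee_pos: [0.4787, -0.3015, 0.2013]
tcp_rot: [0.001, 0.998, -0.069, 0.004]
force: [6.0, -0.7, 6.6]
gripper_width: 0.058
grasp_force: 30.0
```

Call:
jog_arm --increments '[{"tx": 0.0,"ty": 0.0,"tz": 0.01,"spin": 0.0},{"tx": 0.0,"ty": 0.0,"tz": 0.02,"spin": 0.0},{"tx": 0.0,"ty": 0.0,"tz": 0.02,"spin": 0.0},{"tx": 0.0,"ty": 0.0,"tz": 0.02,"spin": 0.0}]'

```text
clock: 13.0
ee_pos: [0.4745, -0.3008, 0.2186]
tcp_rot: [-0.0, 0.998, -0.07, -0.001]
force: [0.6, -1.0, -2.3]
gripper_width: 0.0582
grasp_force: 30.0
```

```bash
cat > ring.py <<'E'
# fit collar pose from the wrist view: top face rim ellipses of brass mask
from fit import *
from scipy.optimize import least_squares
s=ctrl.state();T=np.array(s['ee_pos']);print(s['clock'],T,s['tcp_rot'],s['force'])
im=snap('wrist');cv2.imwrite('pics/wr.png',im[:,:,::-1])
h=cv2.cvtColor(im,cv2.COLOR_RGB2HSV)
m=cv2.inRange(h,(18,110,150),(32,255,255));m[275:]=0;m[:,:262]=0;m[:,385:]=0
n,l,st,_=cv2.connectedComponentsWithStats(m);m=np.uint8(l==1+st[1:,4].argmax())
cs,hi=cv2.findContours(m,cv2.RETR_CCOMP,cv2.CHAIN_APPROX_NONE)
for c in sorted(cs,key=len)[-2:]: print(len(c),cv2.fitEllipse(c))
inner=sorted(cs,key=len)[-2][:,0].astype(float)
outer=sorted(cs,key=len)[-1][:,0].astype(float);outer=outer[(outer[:,1]<270)]
np.savez('ring.npz',inner=inner,outer=outer,T=T)
E
python3 ring.py
```

```text
13.0 [ 0.47449806 -0.30084595  0.21864825] [-1.26851008e-04  9.97560322e-01 -6.98067720e-02 -6.34970834e-04] [ 0.60374418 -0.98032937 -2.32772451]
151 ((320.7252502441406, 234.73243713378906), (50.2154426574707, 56.671417236328125), 90.79740142822266)
292 ((321.1056213378906, 234.58839416503906), (91.15797424316406, 106.20427703857422), 89.39137268066406)
```

```bash
cat > rfit.py <<'E'
from fit import *
from scipy.optimize import least_squares
from scipy.spatial import cKDTree
d=np.load('ring.npz');T=d['T'];Rk=Rz(-.1403)
th=np.linspace(0,2*np.pi,400)
def circ(p,r):
    t=p[3];ph=p[4];n=np.array([np.sin(t),np.sin(ph),np.cos(t)]);n/=np.linalg.norm(n)
    u=np.cross([0,1,0],n);u/=np.linalg.norm(u);v=np.cross(n,u)
    return (T+Rk@p[:3])+(r*(np.cos(th)[:,None]*u+np.sin(th)[:,None]*v))@Rk.T
def f(p):
    return np.r_[[cKDTree(proj('wrist',circ(p,r))).query(c)[0] for r,c in((.017,d['inner']),(.029,d['outer']))][0],cKDTree(proj('wrist',circ(p,.029))).query(d['outer'])[0]]
for t0 in (0,.2):
    r=least_squares(f,[-.003,0,-.007,t0,0],loss='soft_l1',diff_step=1e-4,x_scale=[.01,.01,.01,.1,.1])
    print('top-centre rel TCP (rack axes, mm)',(r.x[:3]*1e3).round(1),'tilt deg',np.degrees(r.x[3:]).round(1),'rms',np.sqrt((f(r.x)**2).mean()).round(2))
E
python3 rfit.py
```

```text
top-centre rel TCP (rack axes, mm) [  2.7  -0.5 -16. ] tilt deg [-7.1 -0.3] rms 2.21
top-centre rel TCP (rack axes, mm) [  2.7  -0.5 -16. ] tilt deg [-7.1 -0.3] rms 2.21
```

Call:
jog_arm --increments '[{"tx": 0.008,"ty": -0.0007,"tz": 0.0,"spin": 0.0},{"tx": 0.016,"ty": -0.0014,"tz": 0.0,"spin": 0.0},{"tx": 0.0227,"ty": -0.0021,"tz": 0.0,"spin": 0.0},{"tx": 0.0227,"ty": -0.0021,"tz": -0.006,"spin": 0.0},{"tx": 0.0227,"ty": -0.0021,"tz": -0.012,"spin": 0.0},{"tx": 0.0227,"ty": -0.0021,"tz": -0.016,"spin": 0.0},{"tx": 0.0227,"ty": -0.0021,"tz": -0.016,"spin": 0.0}]'

```text
clock: 13.75
ee_pos: [0.4971, -0.3027, 0.2019]
tcp_rot: [-0.0, 0.998, -0.07, -0.001]
force: [-0.3, 0.3, -2.7]
gripper_width: 0.0581
grasp_force: 30.0
```

```bash
python3 ring.py
python3 - <<'E'
from fit import *
s=ctrl.state();b=snap('side');q=proj('side',s['ee_pos'])[0].astype(int)
z=cv2.resize(b[q[1]-15:q[1]+45,q[0]-35:q[0]+35,::-1],(466,400),interpolation=cv2.INTER_CUBIC)
w=cv2.imread('pics/wr.png')[130:300,250:390];w=cv2.resize(w,(329,400))
cv2.imwrite('pics/c1.png',np.hstack([w,z]))
E
```

```text
13.75 [ 0.49708377 -0.30272933  0.20187318] [-4.24665501e-04  9.97567671e-01 -6.96961686e-02 -1.00257977e-03] [-0.26844159  0.3362617  -2.74461689]
151 ((320.8575744628906, 234.92478942871094), (50.16109085083008, 57.06599426269531), 88.97301483154297)
291 ((321.0787658691406, 234.5551300048828), (91.29995727539062, 106.12547302246094), 89.49571228027344)
```

View pics/c1.png

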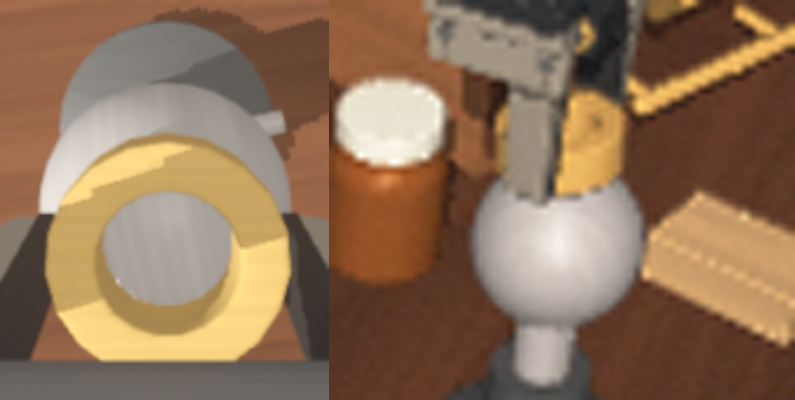

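The collar sits over the ball, nearly level, with the bore round the ball's top (167,248 in the crop). I refine the offset from the clean upper rim edges, then seat.

Run:
```python
exec(open('rfit.py').read().split('def f(p)')[0])
I=d['inner'];O=d['outer'];I=I[I[:,1]<232];O=O[O[:,1]<262]
print(O.min(0),O.max(0),I.min(0))
def P(q): # q: x off, y off, tilt ; pivot at x, z=-18 (rack axes rel. TCP)
    t=q[2];return np.r_[q[0]+.011*np.sin(t),q[1],q[3]+.011*np.cos(t),t,0]
def f(q):
    p=P(q);return np.r_[cKDTree(proj('wrist',circ(p,.017))).query(I)[0],cKDTree(proj('wrist',circ(p,.029))).query(O)[0],(q[3]+.018)/.001*3]
for t0 in(0,.1,-.1):
    r=least_squares(f,[-.003,0,t0,-.018],loss='soft_l1',diff_step=1e-4,x_scale=[.01,.01,.1,.01])
    print((r.x*1e3).round(1),'tilt',np.degrees(r.x[2]).round(1),np.sqrt((f(r.x)**2).mean()).round(2))
print('proj predicted ball top etc',proj('wrist',[[.4942,-.3025,.1705]]))
```

```text
[269. 187.] [373. 261.] [292. 210.]
[ -0.   -0.9 273.7 -21.4] tilt 15.7 0.91
[ -0.   -0.9 273.2 -21.4] tilt 15.7 0.91
[ -0.   -0.9 274.  -21.4] tilt 15.7 0.91
proj predicted ball top etc [[319.93327227 236.0063481 ]]
```

Call:
jog_arm --increments '[{"tx": 0.0,"ty": 0.0,"tz": -0.0015,"spin": 0.0},{"tx": 0.0,"ty": 0.0,"tz": -0.003,"spin": 0.0},{"tx": 0.0,"ty": 0.0,"tz": -0.003,"spin": 0.0}]'

```text
clock: 14.15
ee_pos: [0.4978, -0.303, 0.1999]
tcp_rot: [-0.0, 0.998, -0.07, -0.0]
force: [-0.0, -0.5, -3.3]
gripper_width: 0.0579
grasp_force: 30.0
```

Call:
jog_arm --increments '[{"tx": 0.0,"ty": 0.0,"tz": -0.001,"spin": 0.0},{"tx": 0.0,"ty": 0.0,"tz": -0.002,"spin": 0.0},{"tx": 0.0,"ty": 0.0,"tz": -0.002,"spin": 0.0}]'

```text
clock: 14.45
ee_pos: [0.4978, -0.303, 0.1978]
tcp_rot: [-0.0, 0.998, -0.07, -0.0]
force: [0.1, -0.4, -2.6]
gripper_width: 0.0579
grasp_force: 30.0
```

Call:
jog_arm --increments '[{"tx": 0.0,"ty": 0.0,"tz": -0.001,"spin": 0.0},{"tx": 0.0,"ty": 0.0,"tz": -0.0015,"spin": 0.0},{"tx": 0.0,"ty": 0.0,"tz": -0.0015,"spin": 0.0}]'

```text
clock: 14.75
ee_pos: [0.4981, -0.3031, 0.197]
tcp_rot: [0.0, 0.998, -0.07, 0.0]
force: [-1.0, 0.3, 2.6]
gripper_width: 0.0582
grasp_force: 30.0
```

Call:
jog_arm --increments '[{"tx": 0.0,"ty": 0.0,"tz": -0.001,"spin": 0.0},{"tx": 0.0,"ty": 0.0,"tz": -0.002,"spin": 0.0},{"tx": 0.0,"ty": 0.0,"tz": -0.002,"spin": 0.0}]'

```text
clock: 15.05
ee_pos: [0.4983, -0.3032, 0.1967]
tcp_rot: [0.001, 0.998, -0.07, 0.001]
force: [-4.1, 1.7, 12.2]
gripper_width: 0.0583
grasp_force: 30.0
```

Call:
jog_arm --increments '[{"tx": 0.0,"ty": 0.0,"tz": -0.001,"spin": 0.0},{"tx": 0.0,"ty": 0.0,"tz": -0.001,"spin": 0.0}]'

```text
clock: 15.25
ee_pos: [0.4985, -0.3032, 0.1965]
tcp_rot: [0.001, 0.998, -0.07, 0.001]
force: [-6.6, 3.0, 17.5]
gripper_width: 0.0578
grasp_force: 30.1
```

Contact is felt, with a sideways reaction (-x, +y), so the collar is slightly too far to +x and -y. I shift with the reaction to centre it.

Call:
jog_arm --increments '[{"tx": -0.001,"ty": 0.0005,"tz": 0.0005,"spin": 0.0},{"tx": -0.002,"ty": 0.001,"tz": 0.001,"spin": 0.0},{"tx": -0.002,"ty": 0.001,"tz": 0.001,"spin": 0.0}]'

```text
clock: 15.55
ee_pos: [0.4979, -0.303, 0.1968]
tcp_rot: [0.001, 0.998, -0.07, 0.003]
force: [1.4, -0.6, 7.3]
gripper_width: 0.0581
grasp_force: 30.0
```

Call:
jog_arm --increments '[{"tx": -0.001,"ty": 0.0005,"tz": 0.0,"spin": 0.0},{"tx": -0.001,"ty": 0.0005,"tz": 0.0,"spin": 0.0}]'

```text
clock: 15.75
ee_pos: [0.4975, -0.3027, 0.1968]
tcp_rot: [0.001, 0.998, -0.07, 0.003]
force: [2.1, -0.9, 6.1]
gripper_width: 0.058
grasp_force: 30.0
```

```bash
cat > syn.py <<'E'
# analysis by synthesis: collar pose from wrist image (silhouette + hole)
from fit import *
from scipy.optimize import minimize
s=ctrl.state();T=np.array(s['ee_pos']);print(s['clock'],T,s['force'])
im=snap('wrist');h=cv2.cvtColor(im,cv2.COLOR_RGB2HSV)
m=cv2.inRange(h,(14,90,70),(34,255,255));m[278:]=0;m[:160]=0;m[:,262:][:,:]=m[:,262:];m[:,:262]=0;m[:,382:]=0
n,l,st,_=cv2.connectedComponentsWithStats(m);m=np.uint8(l==1+st[1:,4].argmax())
cv2.imwrite('pics/mask.png',m*255);cv2.imwrite('pics/wr2.png',im[:,:,::-1])
Rk=Rz(-.1403);th=np.linspace(0,2*np.pi,120);prm=ctrl.camera_params('wrist')
K,R,t=map(np.array,(prm['mtx'],prm['R'],prm['t']));print('cam',-R.T@t)
S=16
def pj(X): q=(X@R.T+t)@K.T;return q[:,:2]/q[:,2:]
def render(p):
    n=np.array([np.sin(p[3]),np.sin(p[4]),np.cos(p[3])]);n/=np.linalg.norm(n)
    u=np.cross([0,1,0],n);u/=np.linalg.norm(u);v=np.cross(n,u)
    c=lambda r,z:pj(T+(p[:3]+z*n+r*(np.cos(th)[:,None]*u+np.sin(th)[:,None]*v))@Rk.T)
    f=lambda q:np.round((q*4)*S).astype(np.int32)
    a=np.zeros((1600,2560),np.uint8)
    hull=cv2.convexHull(np.vstack([c(.029,-.011),c(.029,.011)]).astype(np.float32))[:,0]
    cv2.fillPoly(a,[f(hull)],255,shift=4)
    b1=a*0;cv2.fillPoly(b1,[f(c(.017,.011))],255,shift=4);b2=a*0;cv2.fillPoly(b2,[f(c(.017,-.011))],255,shift=4)
    a[(b1&b2)>0]=0
    return cv2.resize(a,(640,400),interpolation=cv2.INTER_AREA)/255.
W=slice(165,276),slice(264,380);M=m[W].astype(float);M=cv2.GaussianBlur(M,(0,0),.7)
def cost(q):
    return ((cv2.GaussianBlur(render(q*sc),(0,0),.7)[W]-M)**2).sum()
sc=np.array([.001,.001,.001,.02,.02])
for p0 in([0,0,-18,0,0],[-3,0,-18,6,0]):
    r=minimize(cost,p0,method='Nelder-Mead',options=dict(initial_simplex=np.vstack([p0]+[np.array(p0)+2*e for e in np.eye(5)]),maxfev=350,xatol=.02,fatol=.05))
    p=r.x*sc;print('centre rel TCP mm',(p[:3]*1e3).round(1),'tilt',np.degrees(p[3:]).round(1),'cost',round(r.fun,1),'world',(T+Rk@p[:3]).round(4))
E
time python3 syn.py
```

```text
15.75 [ 0.49753115 -0.30265819  0.19684287] [ 2.11323061 -0.90547216  6.06563838]
cam [ 0.56169497 -0.31205171  0.34246142]
centre rel TCP mm [  0.8  -0.9 -19.7] tilt [ 8.7 -0.1] cost 20.6 world [ 0.4982 -0.3037  0.1771]
centre rel TCP mm [  0.7  -0.9 -19.7] tilt [ 8.3 -0.1] cost 21.5 world [ 0.4981 -0.3037  0.1771]
real	0m17.488s
user	0m9.489s
sys	0m11.053s
```

The fit shows the collar seated but tilted about 5–8° towards +x, with its centre about 4 mm too far +x. I slide it over the ball towards -x under light contact to level it.

Call:
jog_arm --increments '[{"tx": -0.0015,"ty": 0.0003,"tz": 0.0,"spin": 0.0},{"tx": -0.003,"ty": 0.0006,"tz": -0.0005,"spin": 0.0},{"tx": -0.004,"ty": 0.0009,"tz": -0.001,"spin": 0.0},{"tx": -0.004,"ty": 0.0009,"tz": -0.001,"spin": 0.0}]'

```text
clock: 16.2
ee_pos: [0.4959, -0.302, 0.1969]
tcp_rot: [0.002, 0.998, -0.069, 0.006]
force: [7.5, -1.9, 6.2]
gripper_width: 0.0579
grasp_force: 30.0
```

```bash
sed -i 's/,\[-3,0,-18,6,0\])/,)/' syn.py; python3 syn.py
```

```text
16.2 [ 0.49593286 -0.30199895  0.19685212] [ 7.49264222 -1.8820533   6.18335523]
cam [ 0.55932811 -0.31110699  0.34282743]
centre rel TCP mm [  1.   -0.9 -19.7] tilt [7.4 0. ] cost 19.5 world [ 0.4968 -0.303   0.1771]
```

Call:
jog_arm --increments '[{"tx": -0.0015,"ty": 0.0002,"tz": 0.0,"spin": 0.0},{"tx": -0.003,"ty": 0.0004,"tz": 0.0,"spin": 0.0},{"tx": -0.004,"ty": 0.0006,"tz": 0.0,"spin": 0.0},{"tx": -0.004,"ty": 0.0006,"tz": 0.0,"spin": 0.0}]'

```text
clock: 16.65
ee_pos: [0.4931, -0.3014, 0.1971]
tcp_rot: [0.002, 0.998, -0.069, 0.007]
force: [9.8, -1.5, 5.3]
gripper_width: 0.0581
grasp_force: 30.0
```

```bash
python3 syn.py
python3 - <<'E'
from fit import *
from scipy.optimize import least_squares
# ball outline in saved wrist image: grey/bright low-saturation vs wood, collar, holder
im=cv2.imread('pics/wr2.png');g=cv2.GaussianBlur(cv2.cvtColor(im,cv2.COLOR_BGR2GRAY).astype(np.float32),(0,0),1)
sat=cv2.cvtColor(im,cv2.COLOR_BGR2HSV)[...,1]
# bright boundary of ball, walking radially inwards from outside, over upper arc
c,_=ray('wrist',(320,200))
def sil(B,n=721):
    v=B-c;D=np.linalg.norm(v);v=v/D;e1=np.cross(v,[0,1.,0]);e1/=np.linalg.norm(e1);e2=np.cross(v,e1);sa=.04/D;a=np.linspace(0,2*np.pi,n)
    return proj('wrist',c+D*(v*(1-sa**2)+sa*np.sqrt(1-sa**2)*(np.cos(a)[:,None]*e1+np.sin(a)[:,None]*e2)))
B0=np.array([.4942,-.3025,.1305]);p=sil(B0);m=p.mean(0);pts=[]
for q in p[::6]:
    d=(q-m)/np.linalg.norm(q-m);ss=np.arange(-7,7.1,.25);xy=q+ss[:,None]*d
    if xy[:,1].max()>235: continue
    pr=cv2.remap(g,xy[:,0].astype(np.float32),xy[:,1].astype(np.float32),cv2.INTER_LINEAR).ravel()
    gr=np.gradient(pr);k=gr.argmin();pts.append([*xy[k],-gr[k],ss[k]])
pts=np.array(pts);ok=pts[:,2]>3;print(len(pts),ok.sum(),np.round(pts[:,3],1))
from scipy.spatial import cKDTree
f=lambda q:cKDTree(sil(np.r_[q,.1305])).query(pts[ok,:2])[0]
r=least_squares(f,B0[:2],loss='soft_l1',f_scale=.5,diff_step=1e-4);print('ball xy',r.x,np.median(f(r.x)))
E
```

```text
16.65 [ 0.49313793 -0.30136906  0.19707661] [ 9.76174175 -1.49745216  5.25584364]
cam [ 0.55615835 -0.31039132  0.34323521]
centre rel TCP mm [  1.2  -0.9 -19.7] tilt [ 5.2 -0.1] cost 16.5 world [ 0.4942 -0.3025  0.1774]
74 47 [-2.  -1.5 -1.5 -1.5 -2.5 -1.8 -1.5 -1.2 -1.5 -1.5 -1.5 -1.8 -1.2 -1.2
 -1.2 -1.  -1.2 -0.8 -0.8  4.   6.8  6.5  5.2 -0.8 -0.5 -1.  -1.  -1.
 -0.5 -0.5 -1.  -0.5 -0.5 -0.5 -0.5 -6.  -5.2 -3.  -1.5 -0.2 -1.5 -3.
 -4.5 -6.   1.   0.8  0.8  0.8  0.5  0.5  0.5  0.   0.   0.   0.2  0.
 -0.2  0.5 -0.5 -0.2 -0.5 -1.  -1.  -1.2 -0.8 -1.2 -1.8 -2.5 -2.5 -2.5
 -1.2 -2.  -1.8 -2. ]
ball xy [ 0.49359516 -0.30200552] 0.35874025395051556
```

The ball is at (0.4936,-0.302) and the collar's centre nearly above it, but its +x rim carries the load and it's still tilted about 5°. I press moderately to swing it down level.

Call:
jog_arm --increments '[{"tx": 0.0,"ty": 0.0,"tz": -0.001,"spin": 0.0},{"tx": 0.0,"ty": 0.0,"tz": -0.002,"spin": 0.0},{"tx": 0.0,"ty": 0.0,"tz": -0.003,"spin": 0.0},{"tx": 0.0,"ty": 0.0,"tz": -0.003,"spin": 0.0}]'

```text
clock: 17.1
ee_pos: [0.4933, -0.3014, 0.1967]
tcp_rot: [0.003, 0.998, -0.069, 0.008]
force: [2.6, 0.9, 21.8]
gripper_width: 0.0581
grasp_force: 30.0
```

```bash
python3 syn.py
```

```text
17.1 [ 0.49333396 -0.30144893  0.19670443] [ 2.55215135  0.90455066 21.76259078]
cam [ 0.5562676  -0.31029723  0.3428968 ]
centre rel TCP mm [  1.2  -0.9 -19.3] tilt [ 5.3 -0.2] cost 20.4 world [ 0.4944 -0.3025  0.1774]
```

Run:
```python
import cv2
im=cv2.imread('pics/wr2.png');m=cv2.imread('pics/mask.png',0)
hs=cv2.cvtColor(im,cv2.COLOR_BGR2HSV)
for c in (316,330):
  print(c,' '.join(f"{r}:{'/'.join(map(str,hs[r,c]))}{'*' if m[r,c] else ''}" for r in list(range(176,216))+list(range(240,282))))
```

```text
316 176:15/20/177 177:17/20/179 178:17/20/181 179:15/20/183 180:15/19/185 181:15/20/180 182:15/22/166 183:18/20/165 184:17/22/166 185:16/37/167 186:19/91/168* 187:19/133/167* 188:19/131/167* 189:19/130/167* 190:19/130/167* 191:19/130/177* 192:20/126/219* 193:21/119/252* 194:21/118/254* 195:21/118/255* 196:21/118/255* 197:21/118/254* 198:21/119/255* 199:21/118/255* 200:21/118/255* 201:21/118/255* 202:21/122/240* 203:20/129/197* 204:20/129/199* 205:20/129/200* 206:20/129/201* 207:20/129/201* 208:20/129/199* 209:20/130/198* 210:20/129/197* 211:20/129/197* 212:19/104/188* 213:18/40/172 214:15/17/177 215:16/19/178 240:17/24/173 241:16/22/172 242:15/24/172 243:16/22/171 244:16/22/171 245:14/23/170 246:17/24/170 247:17/24/169 248:15/24/169 249:14/23/168 250:15/24/168 251:16/23/167 252:15/24/167 253:15/25/166 254:16/23/165 255:15/25/165 256:16/23/164 257:17/39/164 258:18/93/167* 259:19/135/170* 260:19/134/171* 261:19/134/170* 262:19/134/169* 263:19/133/169* 264:19/134/169* 265:19/136/169* 266:19/134/167* 267:19/134/165* 268:19/134/167* 269:19/135/170* 270:19/135/170* 271:19/135/172* 272:20/1
[... 697 characters left out ...]
129/197* 212:20/124/193* 213:18/72/183 214:15/20/178 215:15/20/178 240:14/22/172 241:17/21/170 242:14/22/171 243:16/22/171 244:16/23/170 245:15/21/169 246:15/24/170 247:16/23/169 248:16/23/169 249:16/23/168 250:16/23/168 251:15/21/168 252:14/23/169 253:16/23/168 254:15/21/168 255:14/23/168 256:17/42/168 257:19/109/169* 258:19/135/170* 259:19/134/169* 260:20/135/168* 261:19/136/169* 262:19/135/168* 263:19/135/168* 264:19/135/166* 265:19/136/165* 266:19/134/167* 267:19/134/169* 268:19/135/172* 269:19/135/178* 270:20/133/192* 271:21/127/228* 272:21/120/253* 273:21/121/253* 274:21/120/254* 275:21/119/255* 276:21/119/255* 277:21/120/255* 278:21/121/252 279:21/121/250 280:21/122/251 281:21/122/253
```

```bash
cat > feat.py <<'E'
from fit import *
from scipy.optimize import least_squares
def feat(T,rows,cams):
    Rk=Rz(-.1403);K,R,t=cams
    L=np.array([(29,-11),(29,11),(17,11),(-17,11),(-17,-11)])/1e3
    def f(q):
        n=np.array([np.sin(q[2]),0,np.cos(q[2])]);u=np.array([np.cos(q[2]),0,-np.sin(q[2])])
        X=T+(np.array([q[0],-.0009,q[1]])+L[:,:1]*u+L[:,1:]*n)@Rk.T
        p=(X@R.T+t)@K.T;return p[:,1]/p[:,2]-rows
    for drop in (None,0,1,2,3,4):
        k=[i for i in range(5) if i!=drop]
        r=least_squares(lambda q:f(q)[k],[0,-.018,0],x_scale=[.01,.01,.1])
        print(drop,(r.x[:2]*1e3).round(1),'tilt',np.degrees(r.x[2]).round(1),f(r.x).round(1),(T+Rk@[r.x[0],-.0009,r.x[1]]).round(4))
if __name__=='__main__':
    p=ctrl.camera_params('wrist');s=ctrl.state()
    feat(np.array(s['ee_pos']),np.array([185.7,191.5,212.4,271.6,257.4]),tuple(map(np.array,(p['mtx'],p['R'],p['t']))))
E
python3 feat.py
```

```text
None [  0.8 -20.7] tilt 3.4 [ 0.1 -0.4  0.4 -0.  -0.1] [ 0.494  -0.3025  0.1759]
0 [  0.6 -21.4] tilt 3.7 [ 0.4 -0.3  0.4 -0.2  0.1] [ 0.4938 -0.3024  0.1753]
1 [  1.1 -20.2] tilt 3.8 [-0.  -0.8  0.1 -0.1  0.1] [ 0.4943 -0.3025  0.1765]
2 [  0.8 -20.7] tilt 3.0 [ 0.1 -0.1  0.7  0.1 -0.2] [ 0.494  -0.3025  0.176 ]
3 [  0.8 -21. ] tilt 3.5 [ 0.2 -0.4  0.4 -0.1 -0.1] [ 0.494  -0.3025  0.1757]
4 [  0.9 -20.8] tilt 3.2 [ 0.1 -0.4  0.4 -0.1 -0.2] [ 0.494  -0.3025  0.1758]
```

Edge fit: the tilt is down to about 3°. I nudge it slightly more to -x and unload.

Call:
jog_arm --increments '[{"tx": -0.001,"ty": 0.0,"tz": 0.001,"spin": 0.0},{"tx": -0.002,"ty": 0.0,"tz": 0.0015,"spin": 0.0},{"tx": -0.003,"ty": 0.0,"tz": 0.002,"spin": 0.0},{"tx": -0.003,"ty": 0.0,"tz": 0.002,"spin": 0.0}]'

```text
clock: 17.55
ee_pos: [0.4915, -0.3012, 0.197]
tcp_rot: [0.002, 0.998, -0.069, 0.009]
force: [11.4, -1.7, 8.2]
gripper_width: 0.058
grasp_force: 30.0
```

```bash
cat > f2.py <<'E'
from feat import *
s=ctrl.state();print(s['clock'],s['ee_pos'],s['force'])
p=ctrl.camera_params('wrist');im=snap('wrist')
h=cv2.cvtColor(im,cv2.COLOR_RGB2HSV).astype(float)
o=[]
for c in range(314,324):
    S=h[:,c,1];V=h[:,c,2]
    def cr(a,lo,hi,th,up):
        for r in range(lo,hi):
            if (a[r]<th<=a[r+1]) if up else (a[r]>=th>a[r+1]): return r+(th-a[r])/(a[r+1]-a[r])
        return np.nan
    a=cr(S,170,205,75,1)
    b=cr(V,int(a)+1,int(a)+12,(V[int(a)+3]+V[int(a)+10])/2,1)
    e=cr(S,int(a)+10,230,75,0);d=cr(S,int(e)+15,278,75,1);g=cr(V,int(d)+5,285,215,1)
    o.append([a,b,e,g,d])
o=np.nanmedian(o,0);print(o.round(1))
feat(np.array(s['ee_pos']),o,tuple(map(np.array,(p['mtx'],p['R'],p['t']))))
E
python3 f2.py | head -4
```

```text
17.55 [ 0.49149907 -0.30123189  0.19697126] [11.38474191 -1.73304551  8.23529632]
[184.9 191.5 212.1 271.8 256.7]
None [  1.5 -19.7] tilt 2.2 [ 0.1 -0.5  0.7 -0.2  0. ] [ 0.4929 -0.3023  0.1773]
0 [  1.4 -20. ] tilt 2.4 [ 0.2 -0.5  0.7 -0.3  0.1] [ 0.4927 -0.3023  0.177 ]
```

Tilt is about 1–2° and the collar is centred within 1 mm of the ball's axis. I relieve the side load before releasing.

Call:
jog_arm --increments '[{"tx": 0.0015,"ty": 0.0,"tz": 0.0003,"spin": 0.0},{"tx": 0.003,"ty": -0.0003,"tz": 0.0008,"spin": 0.0},{"tx": 0.0035,"ty": -0.0005,"tz": 0.0012,"spin": 0.0},{"tx": 0.0035,"ty": -0.0005,"tz": 0.0012,"spin": 0.0}]'

```text
clock: 18.0
ee_pos: [0.492, -0.3013, 0.1971]
tcp_rot: [0.002, 0.998, -0.069, 0.005]
force: [4.6, -1.0, 8.7]
gripper_width: 0.0585
grasp_force: 30.0
```

```bash
python3 f2.py | head -4
```

```text
18.0 [ 0.49203055 -0.30134354  0.19711389] [ 4.55433591 -0.98444372  8.74275083]
[185.2 191.8 212.2 272.  257.1]
None [  1.2 -19.7] tilt 2.9 [ 0.1 -0.7  0.8 -0.2 -0. ] [ 0.4931 -0.3024  0.1774]
0 [  0.9 -20.3] tilt 3.2 [ 0.4 -0.6  0.8 -0.3  0.1] [ 0.4928 -0.3024  0.1768]
```

Call:
jog_arm --increments '[{"tx": 0.0006,"ty": 0.0,"tz": 0.0007,"spin": 0.0},{"tx": 0.001,"ty": -0.0003,"tz": 0.0014,"spin": 0.0},{"tx": 0.001,"ty": -0.0003,"tz": 0.0018,"spin": 0.0},{"tx": 0.001,"ty": -0.0003,"tz": 0.0018,"spin": 0.0}]'

```text
clock: 18.45
ee_pos: [0.4921, -0.3013, 0.1974]
tcp_rot: [0.001, 0.998, -0.069, 0.004]
force: [5.2, -0.6, 4.6]
gripper_width: 0.0581
grasp_force: 30.0
```

```bash
python3 f2.py | head -4
```

```text
18.45 [ 0.49206584 -0.30134886  0.19744902] [ 5.23410772 -0.59005154  4.6357716 ]
[185.2 191.4 212.  271.8 257.3]
None [  1.2 -19.7] tilt 3.5 [ 0.1 -0.6  0.7 -0.1 -0.1] [ 0.4931 -0.3024  0.1777]
0 [  0.9 -20.4] tilt 3.9 [ 0.5 -0.5  0.7 -0.3  0.1] [ 0.4928 -0.3024  0.177 ]
```

Call:
jog_arm --increments '[{"tx": 0.0006,"ty": 0.0,"tz": 0.0002,"spin": 0.0},{"tx": 0.0012,"ty": 0.0,"tz": 0.0006,"spin": 0.0},{"tx": 0.0012,"ty": 0.0,"tz": 0.0006,"spin": 0.0}]'

```text
clock: 18.8
ee_pos: [0.4922, -0.3014, 0.1975]
tcp_rot: [0.001, 0.998, -0.069, 0.003]
force: [4.9, -0.5, 3.0]
gripper_width: 0.058
grasp_force: 30.0
```

Call:
jog_arm --increments '[{"tx": 0.0,"ty": 0.0,"tz": 0.0,"spin": 0.0},{"tx": 0.0,"ty": 0.0,"tz": 0.0,"spin": 0.0},{"tx": 0.0,"ty": 0.0,"tz": 0.0,"spin": 0.0},{"tx": 0.0,"ty": 0.0,"tz": 0.0,"spin": 0.0},{"tx": 0.0,"ty": 0.0,"tz": 0.0,"spin": 0.0}]' --grip 0.43

```text
clock: 19.3
ee_pos: [0.4892, -0.3007, 0.1957]
tcp_rot: [-0.0, 0.998, -0.07, -0.0]
force: [0.2, -0.0, -0.1]
gripper_width: 0.0661
grasp_force: 0.0
```

```bash
python3 f2.py | head -4;python3 syn.py
```

```text
19.3 [ 0.48919826 -0.30074879  0.19573213] [ 0.23620126 -0.00703924 -0.12882414]
[180.7 188.4 209.1 268.7 253. ]
None [  3.7 -18.5] tilt 1.4 [ 0.2 -0.6  0.7 -0.1 -0.1] [ 0.4927 -0.3022  0.1772]
0 [  3.2 -19.5] tilt 1.9 [ 0.7 -0.5  0.7 -0.3  0.1] [ 0.4923 -0.3021  0.1763]
19.35 [ 0.48932607 -0.30072638  0.19586148] [-0.61379284  0.53836742  0.20862497]
cam [ 0.55459639 -0.31065926  0.3410761 ]
centre rel TCP mm [  3.2  -1.1 -19.3] tilt [ 2.1 -1.5] cost 43.3 world [ 0.4923 -0.3022  0.1765]
```

The collar is released and standing still, tilt about 1.5°, centre within 1 mm of the ball. I open wider and rise straight up.

Call:
jog_arm --increments '[{"tx": 0.0,"ty": 0.0,"tz": 0.0,"spin": 0.0},{"tx": 0.0,"ty": 0.0,"tz": 0.0,"spin": 0.0},{"tx": 0.0,"ty": 0.0,"tz": 0.0,"spin": 0.0},{"tx": 0.0,"ty": 0.0,"tz": 0.02,"spin": 0.0},{"tx": 0.0,"ty": 0.0,"tz": 0.05,"spin": 0.0},{"tx": 0.0,"ty": 0.0,"tz": 0.09,"spin": 0.0},{"tx": 0.0,"ty": 0.0,"tz": 0.13,"spin": 0.0},{"tx": 0.0,"ty": 0.0,"tz": 0.15,"spin": 0.0},{"tx": 0.0,"ty": 0.0,"tz": 0.15,"spin": 0.0},{"tx": 0.0,"ty": 0.0,"tz": 0.15,"spin": 0.0}]' --grip 1

```text
clock: 20.4
ee_pos: [0.4893, -0.3007, 0.3456]
tcp_rot: [0.0, 0.998, -0.07, -0.0]
force: [-1.0, 0.0, -0.2]
gripper_width: 0.0918
grasp_force: 0.0
```

Run:
```python
from fit import *
s=ctrl.state();print(s['clock'],s['ee_pos'],s['force'])
a=snap('scene');b=snap('side');w=snap('wrist')
f=lambda i,c,k,j:cv2.resize(i[c[1]-j:c[1]+j,c[0]-k:c[0]+k,::-1],(395,300),interpolation=cv2.INTER_CUBIC)
p=proj('scene',[.494,-.302,.16])[0].astype(int);q=proj('side',[.494,-.302,.16])[0].astype(int);v=proj('wrist',[.494,-.302,.18])[0].astype(int);print(p,q,v)
cv2.imwrite('pics/f.png',np.vstack([np.hstack([f(a,p,33,25),f(b,q,33,25)]),np.hstack([f(w,v,79,60),f(a,(390,198),80,60)])]))
```

```text
20.4 [ 0.48930576 -0.30066029  0.34562513] [-1.022656    0.04794107 -0.20156867]
[239 159] [390 128] [321 181]
```

View pics/f.png

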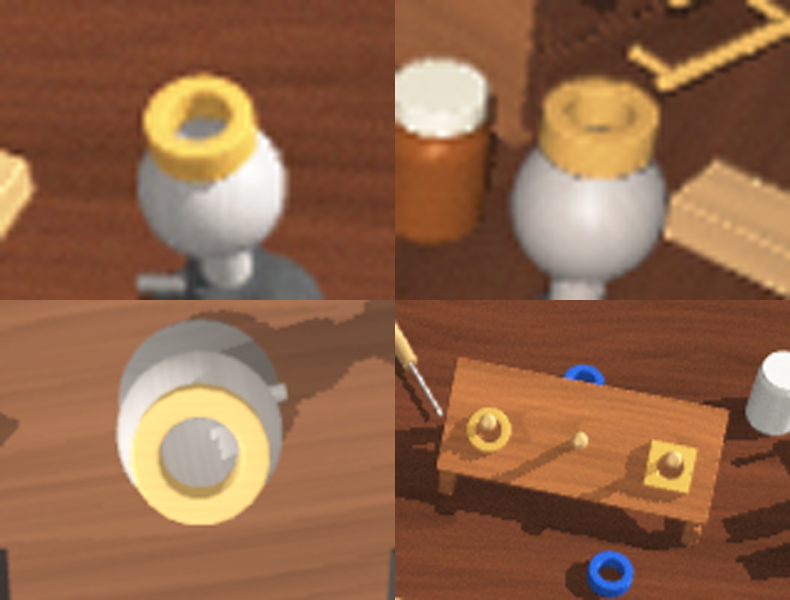

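The collar sits level and centred on the ball in all three views (collar (200,125) in line with the ball (212,190) and post (228,265) in the scene crop). The flat ring, the square plate and the blue rings are untouched, so I'm handing in.

```bash
python3 -c "
from rig import ctrl
print(ctrl.job_done())"
```

```text
the job is handed in; nothing more can be done
None
```

The brass collar now rests on the steel ball with the gripper clear of it, tilted about 1.5° and centred to about 1 mm by the camera fit; nothing else looks moved, and I handed the job in at about 20 s of the 48 s allowed.

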